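# Set up a shelf-batten sag test on the garage bench

## Task

Set up the sag test at the two fixed plywood risers (left, right, behind and so on as seen from the robot): first stand the stop block on the bench midway between the two risers, then lay the long batten centred and square across both risers, set the big steel weight on the middle of the batten, and then the small steel weight centred on top of the big one. Also stand the height board on the bench just behind the batten (on its far side from the robot), in line with the middle of the batten, its broad face towards the batten, a finger's width or two off and not touching it. Leave the offcut, the wax jar and the tape measure where they are.

Things in the scene. Friction and masses are not known exactly. Their poses are not given: they have to be found in the camera images.
- riser_left: Left-hand one (+y side) of two equal plywood support blocks fixed to the bench: 60 (own x, front to back) x 40 (own y) x 45 mm high, flat top. Origin: centre of its underside, at bench height. Its x axis points away from the robot (within about 0.15 rad). The other riser always stands 200 mm away, centre to centre, along this one's -y axis and parallel to it, so the middle between them is the point (0, -0.100, 0) in this frame and the clear gap is 160 mm.
- riser_right: Right-hand one (-y side) of the two equal risers, 60 x 40 x 45 mm high, fixed to the bench, parallel to the left one. Origin: centre of its underside.
- stop_block: Low square aluminium block, 40 x 40 mm and 25 mm high, with a round black rubber pad (28 mm across, 10 mm high) on top: 35 mm high overall, so it stays 10 mm below a batten that lies on the risers. Starts standing on the bench; origin: centre of its underside, z up, x and y along its sides. About 0.11 kg. Which way it is turned does not matter.
- batten: The long pale wooden batten, 320 (its x) x 45 (its y) x 15 mm thick, lying flat on the bench in front of the risers at the start, roughly left to right; a thin dark line marks its middle. Origin: centre of its underside, z up. About 0.13 kg.
- weight_big: The larger of two plain steel cylinders, 60 mm diameter, 30 mm high, standing on its flat end on the bench at the start. Origin: centre of its underside, z up. About 0.6 kg.
- weight_small: The smaller of the two plain steel cylinders, 40 mm diameter, 25 mm high, standing on its flat end on the bench at the start. Origin: centre of its underside, z up. About 0.24 kg.
- height_board: Upright wooden height board with black graduation lines: a flat foot 40 (its x) x 60 (its y) x 15 mm high, and on the foot's centre an upright board 12 mm thick (x), 50 mm wide (y), its top 130 mm above the bench. Broad faces look to its +x and -x; both are alike. Starts standing upright; origin: centre of the foot's underside, z up. About 0.19 kg.
- offcut: Short piece of the same batten stock, 150 x 45 x 15 mm, too short to span the risers, lying flat on the bench beyond them to the right. A bystander, loose: leave it. Origin: centre of its underside.
- wax_jar: Round jar with a lid, 62 mm diameter, 70 mm high, a loose bystander among the task's things: leave it. Origin: centre of its underside.
- tape_measure: Yellow tape measure, about 78 x 38 x 60 mm high, a loose bystander among the task's things: leave it. Origin: centre of its underside.
Things that resemble listed ones, but are neither listed nor needed, are in the scene too. What is shaped like the weight_big but blue is not meant.

How it is judged:
By the outcome, as a careful person would: the job done as asked, in the order asked, and still so for the second after the job is handed in, with the robot touching nothing.
It also fails if it takes over 125 s, if anything falls off the work surface, if the arm or the gripper's body presses on something with over 40 N, if the wrist force passes 120 N, or if a joint passes its speed limit or range.

## Robot

A 7-joint arm with a two-finger parallel gripper is mounted at the origin on the work surface. World frame = base frame: x ahead of the robot, y to its left, z up, the work surface at z = 0. Lengths are in m, angles in degrees, forces in N, time in s.
With the tool pointing down it reaches from about 0.4 to 0.925 m from the base axis. Payload 5.6 kg.
Tool frame: the origin (TCP) lies midway between the tips of the shut fingers; the grasp point (between the pads) lies 19 mm behind it; z points along the fingers, y is the line along which they close (so a half turn about z gives the same grasp; the last joint's range is limited). The gripper opens to 85 mm and grips with 20 to 120 N. Pads are 22 mm wide; open, the fingers measure 114 mm over their backs; the gripper's body (76 mm by 85 mm) begins 54 mm behind the grasp point. The pads swing forward as they close: fully open they stand 13 mm farther back than shut.
Start: joints at [-79.756, 26.786, -0.665, 91.828, 0.344, 61.387, -3.226], TCP at [0.143, 0.634, 0.208] pointing down, gripper open.
Joint ranges: [-144.91, 144.91], [-17.63, 115.5], [-89.93, 88.59], [15.96, 139.68], [-74.01, 254.01], [8.47, 105.57], [-167.45, 167.45]. Speed limits (degrees/s): [147.25, 147.25, 180, 180, 180, 180, 180].

## Interface

Orientations are given as a 3x3 rotation matrix whose columns are the frame's x, y, z axes.
In Python, from bench import arm, viewer, order gives the robot as it stands.
- The arm moves only by the shell command python3 -m inch 'ROWS' [FORCE]. ROWS is JSON, a list of rows, each a list of 5 numbers: the closure, from 0 (fully open) to 1 (shut), then the shift along the tool's x, y, z in m, then the turn about the tool's z in rad. A call has 1 to 5 rows; each row shifts and turns the commanded pose from where the row before left it, along the tool's axes as they then stand; what a row does not reach is not made up. A row lasts 1/12 s, in which the tool goes at most 41.7 mm and 7.16 degrees, less where a joint would pass 70% of its speed; a pose out of reach is approached as far as the arm can. A call with a gripper value outside its range is refused whole. The fingers move at their own pace and stop on an object; FORCE is the grip in N (left out, the last holds). Time passes only in rows, so rows that do not move let the fingers close. It gives the time, the measured TCP pose, the force, the opening and the grip force at its end, in the units of the state.
- arm.observe(): the state, without advancing time (a new reading comes with each control period).
- viewer.read_camera(name): name is "scene" or "top" or "wrist"; returns a dict with "pixels" (480x640x3 uint8, blue, green, red), "depth" (480x640 float32, m along the optical axis (not along the pixel's ray), 0 where there is no reading), "K" (3x3 intrinsics, pixels), "R" (3x3) and "t" (3): a world point X has camera coordinates R X + t. Camera axes: x right, y down, z forward; pixel columns grow to the right and rows downward; lengths in m; the calibration is good to about 2 mm. A picture is of the moment at which its call begins.
- order.sign_off(): hands the job in; it is judged then, once.
The state is a dict: "t": time; "q": joint angles; "joint_velocities": joint speeds; "joint_efforts": joint torques, N m; "tool_pos": TCP position; "eef_rot": TCP orientation; "wrist_force": force on the tool from outside, world axes, zero at the start; "torque": the same for the moment, N m; "gripper_width": opening from 0.0 (shut) to 1.0 (fully open); "finger_force": force on a finger pad.
Only numpy, scipy, OpenCV 4.12 (cv2) and the standard library are available. Lean on these libraries where they do the work, as an engineer would, in place of code of your own. Each camera call takes 0.05 s, during which the arm holds its last target. There are 200 camera calls.

## Working session

There is one attempt and no reset: what is moved stays moved. The work goes in short steps, Python scripts to look and compute and a shell command to move; the robot and the scene stay as the last step left them, time stands still between calls to the robot, and variables do not carry over. Pictures are saved under pics/ and viewed, at most 14 in all, crops included, and the job is handed in when it is done.

```bash
ls; mkdir -p pics
python3 - <<'E'
from bench import arm, viewer
import cv2, numpy as np
s=arm.observe(); print(s['t'],s['tool_pos'],s['eef_rot'],s['gripper_width'])
for n in ['scene','top']:
    c=viewer.read_camera(n); cv2.imwrite(f'pics/{n}0.png',c['pixels']); print(n,c['K'],c['R'],c['t'],(c['depth']>0).mean())
E
```

```text
pics
0.0 [0.14290012 0.63346696 0.20664761] [[-9.75492128e-01  2.20034107e-01 -3.15186497e-04]
 [ 2.20034318e-01  9.75490537e-01 -1.76399460e-03]
 [-8.06775306e-05 -1.79011469e-03 -9.99998394e-01]] 1.0021197185507622
scene [[550.08840857   0.         324.62660287]
 [  0.         550.08840857 239.51567548]
 [  0.           0.           1.        ]] [[ 0.70823509  0.70589915  0.01046212]
 [ 0.60159896 -0.5957023  -0.53218179]
 [-0.36943436  0.38320381 -0.84656547]] [-0.39870242 -0.30197218  1.31307714] 0.9959602864583333
top [[619.19745876   0.         324.47502859]
 [  0.         619.19745876 231.39387239]
 [  0.           0.           1.        ]] [[-0.00347555 -0.99998442 -0.00436726]
 [-0.98294064  0.00421936 -0.18387465]
 [ 0.18389021  0.00365369 -0.98294   ]] [0.01631282 0.52136717 1.46392017] 0.9959798177083333
```

View pics/scene0.png

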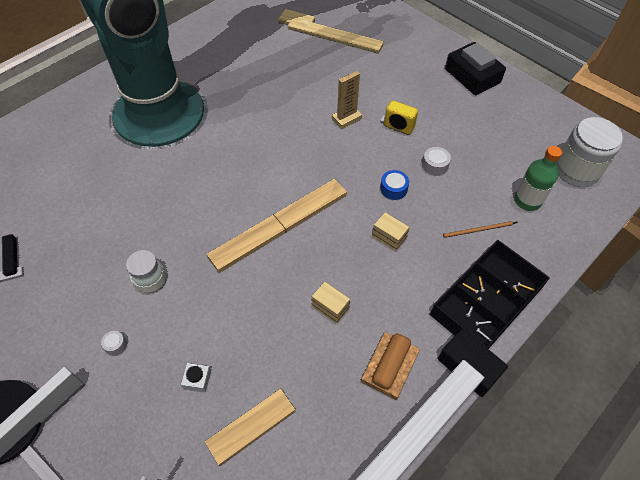

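View pics/top0.png

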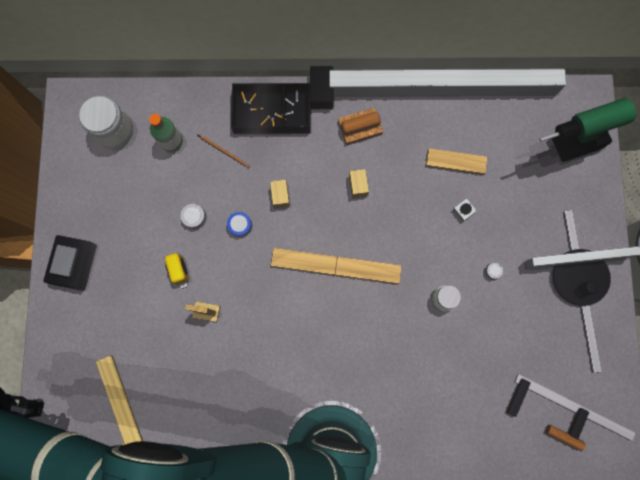

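The scene view shows the risers at (390,231) and (331,301), the batten at (278,225), the stop block at (196,375) and the steel big weight at (436,158) with a blue decoy at (395,183). In the top view the small weight is at (494,271), the jar at (447,298), the height board at (203,312) and the tape at (176,268).

```bash
cat > h.py <<'E'
from bench import arm, viewer
import cv2, numpy as np
def points(c):
    v,u=np.mgrid[:480,:640]; d=c['depth']
    r=np.stack([u,v,np.ones_like(u)],-1)@np.linalg.inv(c['K']).T
    return (r*d[...,None]-c['t'])@c['R'], r@c['R'], -c['R'].T@c['t']
def top(c,seed,h,rad=30,tol=.005):
    """top face at height h nearest pixel seed: world points by ray-plane, min-area rectangle"""
    P,r,o=points(c); m=((abs(P[...,2]-h)<tol)&(c['depth']>0)).astype('uint8')
    n,l,st,ce=cv2.connectedComponentsWithStats(m)
    ok=[i for i in range(1,n) if st[i,4]>25]
    i=min(ok,key=lambda i:np.hypot(*(ce[i]-seed)))
    k=l==i; z=np.median(P[k][:,2]); R=r[k]; X=o+R*((h-o[2])/R[:,2])[:,None]
    (cx,cy),(a,b),ang=cv2.minAreaRect((X[:,:2]*1000).astype('float32'))
    if a<b: a,b,ang=b,a,ang+90
    return np.array([cx,cy])/1000,X[:,:2].mean(0),(a,b),(ang+90)%180-90,z,int(k.sum())
def show(n,t): print(n,'rect',np.round(t[0],4),'mean',np.round(t[1],4),'mm',np.round(t[2],1),'ang',round(t[3],1),'z',round(float(t[4]),4),t[5])
E
python3 - <<'E'
from h import *
c=viewer.read_camera('top')
for n,s,h in [('rl',(279,188),.045),('rr',(359,178),.045),('stop',(465,208),.025),('pad',(465,208),.035),('bat',(336,266),.015),('big',(192,214),.03),('blue',(239,224),.03),('small',(494,270),.025),('hb',(203,310),.13),('hbfoot',(212,312),.015),('jar',(447,295),.07),('tape',(176,265),.06),('offc',(457,160),.015)]:
    show(n,top(c,s,h))
E
```

```text
rl rect [0.6218 0.1265] mean [0.6218 0.1267] mm [61.2 39.7] ang 7.3 z 0.0448 330
rr rect [ 0.6477 -0.0713] mean [ 0.6472 -0.0713] mm [61.6 40.2] ang 8.3 z 0.0452 345
stop rect [ 0.5809 -0.3361] mean [ 0.579  -0.3345] mm [41.6 39.8] ang -53.5 z 0.0248 138
pad rect [ 0.5804 -0.3355] mean [ 0.582 -0.336] mm [27.9 27.2] ang -2.7 z 0.0345 92
bat rect [ 0.4429 -0.0136] mean [ 0.4423 -0.0133] mm [320.9  47.7] ang 81.9 z 0.0149 2022
big rect [0.5673 0.3443] mean [0.567  0.3442] mm [58.2 57.6] ang 45.4 z 0.0303 391
blue rect [0.5459 0.2275] mean [0.5464 0.2268] mm [58.4 57.1] ang 1.1 z 0.0299 400
small rect [ 0.4266 -0.4017] mean [ 0.4266 -0.4013] mm [39.1 37.2] ang -46.4 z 0.025 181
hb rect [0.3306 0.3044] mean [0.3305 0.3054] mm [49.9 12. ] ang 79.6 z 0.1299 110
hbfoot rect [0.3307 0.3048] mean [0.3295 0.3029] mm [60.7 39.9] ang 79.9 z 0.0149 240
jar rect [ 0.359  -0.2783] mean [ 0.3594 -0.2782] mm [53.  52.7] ang -78.0 z 0.0696 383
tape rect [0.4329 0.3742] mean [0.4332 0.375 ] mm [68.1 35.7] ang 19.2 z 0.0595 335
offc rect [ 0.709  -0.3227] mean [ 0.7095 -0.3244] mm [150.3  47.5] ang 81.2 z 0.0149 877
```

```bash
cat >> h.py <<'E'
def go(*wps):
    """wps: (x,y,z,yaw of tool y in deg). Prints turn (rad, about tool z) then tool-axes shift, with row counts"""
    s=arm.observe(); p=np.array(s['tool_pos']); R=np.array(s['eef_rot']); a=np.degrees(np.arctan2(R[1,1],R[0,1]))
    for x,y,z,b in wps:
        d=(b-a+180)%360-180; t=np.radians(b); a=b
        ax=np.array([[np.sin(t)*-1,np.cos(t),0],[np.cos(t),np.sin(t),0],[0,0,-1]])
        sh=ax@(np.array([x,y,z])-p); p=np.array([x,y,z])
        print('turn %.4f (%.1f rows) shift mm %s (%.1f rows of 38)'%(-np.radians(d),abs(np.radians(d))/.12,np.round(sh*1000,1),np.linalg.norm(sh)/.038))
E
python3 - <<'E'
from h import *
c=viewer.read_camera('top'); P=points(c)[0]
for u,v in [(540,262),(620,252),(580,280),(590,120),(517,172),(447,295),(560,136)]: print(u,v,P[v,u].round(3))
go((.5,.3,.2,77.3),(.581,-.336,.12,77.3),(.581,-.336,.06,-53.5))
E
```

```text
540 262 [ 0.442 -0.5    0.066]
620 252 [ 0.465 -0.693  0.066]
580 280 [ 0.403 -0.609  0.024]
590 120 [ 0.741 -0.582  0.216]
517 172 [ 0.683 -0.479  0.002]
447 295 [ 0.363 -0.273  0.077]
560 136 [ 0.715 -0.524  0.184]
turn -0.0002 (0.0 rows) shift mm [-421.6 -247.1    7. ] (12.9 rows of 38)
turn -0.0000 (0.0 rows) shift mm [-218.8 -602.6   80. ] (17.0 rows of 38)
turn 2.2829 (19.0 rows) shift mm [ 0.  0. 60.] (1.6 rows of 38)
```

```bash
R=1
python3 -m inch '[[0,-0.0324,-0.019,0,0],[0,-0.0324,-0.019,0,0],[0,-0.0324,-0.019,0,0],[0,-0.0324,-0.019,0,0],[0,-0.0324,-0.019,0,0]]'
python3 -m inch '[[0,-0.0324,-0.019,0,0],[0,-0.0324,-0.019,0,0],[0,-0.0324,-0.019,0,0],[0,-0.0324,-0.019,0,0],[0,-0.0324,-0.019,0,0]]'
python3 -m inch '[[0,-0.0324,-0.019,0,0],[0,-0.0324,-0.019,0,0],[0,-0.0324,-0.019,0,0],[0,-0.013,-0.0355,0.005,0],[0,-0.013,-0.0355,0.005,0]]'
python3 -m inch '[[0,-0.013,-0.0355,0.005,0],[0,-0.013,-0.0355,0.005,0],[0,-0.013,-0.0355,0.005,0],[0,-0.013,-0.0355,0.005,0],[0,-0.013,-0.0355,0.005,0]]'
python3 -m inch '[[0,-0.013,-0.0355,0.005,0],[0,-0.013,-0.0355,0.005,0],[0,-0.013,-0.0355,0.005,0],[0,-0.013,-0.0355,0.005,0],[0,-0.013,-0.0355,0.005,0]]'
python3 -m inch '[[0,-0.013,-0.0355,0.005,0],[0,-0.013,-0.0355,0.005,0],[0,-0.013,-0.0355,0.005,0],[0,-0.013,-0.0355,0.005,0],[0,-0.013,-0.0355,0.005,0]]'
python3 -m inch '[[0,0,0,0,0.12],[0,0,0,0,0.12],[0,0,0,0,0.12],[0,0,0,0,0.12],[0,0,0,0,0.12]]'
python3 -m inch '[[0,0,0,0,0.12],[0,0,0,0,0.12],[0,0,0,0,0.12],[0,0,0,0,0.12],[0,0,0,0,0.12]]'
python3 -m inch '[[0,0,0,0,0.12],[0,0,0,0,0.12],[0,0,0,0,0.12],[0,0,0,0,0.12],[0,0,0,0,0.12]]'
python3 -m inch '[[0,0,0,0,0.12],[0,0,0,0,0.12],[0,0,0,0,0.12],[0,0,0,0,0.12],[0,0,0,0,0]]'
python3 - <<'E'
from h import *
go((.5808,-.3357,.08,-53.5)); print(arm.observe()['q'])
E
```

```text
t: 0.62
tool_pos: [0.2811, 0.5043, 0.2075]
eef_rot: [[-0.976, 0.22, -0.0], [0.22, 0.976, -0.0], [-0.0, -0.0, -1.0]]
wrist_force: [0.9, 0.2, -0.6]
gripper_width: 1.005
finger_force: 0.0
t: 1.03
tool_pos: [0.4183, 0.3759, 0.2077]
eef_rot: [[-0.976, 0.22, 0.0], [0.22, 0.976, 0.0], [-0.0, 0.0, -1.0]]
wrist_force: [1.8, 1.2, -0.4]
gripper_width: 1.002
finger_force: 0.0
t: 1.45
tool_pos: [0.5105, 0.2239, 0.1973]
eef_rot: [[-0.975, 0.22, 0.001], [0.22, 0.975, -0.0], [-0.001, 0.0, -1.0]]
wrist_force: [0.1, 0.5, -0.1]
gripper_width: 0.999
finger_force: 0.0
t: 1.87
tool_pos: [0.5335, 0.0363, 0.1725]
eef_rot: [[-0.976, 0.22, 0.0], [0.22, 0.976, 0.0], [-0.0, 0.0, -1.0]]
wrist_force: [1.0, 0.7, -0.5]
gripper_width: 1.002
finger_force: 0.0
t: 2.28
tool_pos: [0.5579, -0.1512, 0.1474]
eef_rot: [[-0.976, 0.22, 0.0], [0.22, 0.976, 0.0], [-0.0, 0.0, -1.0]]
wrist_force: [0.3, 0.0, -0.6]
gripper_width: 1.002
finger_force: 0.0
t: 2.7
tool_pos: [0.5823, -0.3385, 0.1221]
eef_rot: [[-0.976, 0.22, -0.0], [0.22, 0.976, 0.0], [0.0, 0.0, -1.0]]
wrist_force: [1.2, -0.0, -0.1]
gripper_width: 1.0
finger_force: 0.0

[... 211 characters left out ...]
3, -0.3366, 0.1223]
eef_rot: [[-0.143, 0.99, -0.0], [0.99, 0.143, 0.0], [0.0, -0.0, -1.0]]
wrist_force: [0.2, -0.2, -0.3]
gripper_width: 0.999
finger_force: 0.0
t: 3.95
tool_pos: [0.5824, -0.3366, 0.1223]
eef_rot: [[0.441, 0.898, -0.0], [0.898, -0.441, 0.0], [0.0, -0.0, -1.0]]
wrist_force: [0.3, -0.2, -0.6]
gripper_width: 1.002
finger_force: 0.0
t: 4.37
tool_pos: [0.5823, -0.3364, 0.122]
eef_rot: [[0.804, 0.595, -0.001], [0.595, -0.804, -0.0], [-0.001, -0.001, -1.0]]
wrist_force: [-1.2, 0.5, 0.1]
gripper_width: 0.999
finger_force: 0.0
turn 0.0004 (0.0 rows) shift mm [-0.8 -1.5 42. ] (1.1 rows of 38)
[ -6.0483165   42.83264189  50.6621929   94.66539179 -37.01092868
  60.74343107   2.547609  ]
```

```bash
python3 -m inch '[[0,-0.0008,-0.0015,0.03,0],[0,0,0,0.03,0],[0,0,0,0.025,0],[0,0,0,0.02,0],[0,0,0,0.013,0]]' 40
python3 -m inch '[[1,0,0,0,0],[1,0,0,0,0],[1,0,0,0,0],[1,0,0,0,0],[1,0,0,0,0]]' 40
python3 -m inch '[[1,0,0,0,0],[1,0,0,0,0],[1,0,0,0,0],[1,0,0,-0.02,0],[1,0,0,-0.03,0]]'
python3 -m inch '[[1,0,0,-0.03,0],[1,0,0,-0.02,0],[1,0,0,0,0]]'
python3 - <<'E'
from h import *
cv2.imwrite('pics/a.png',viewer.read_camera('wrist')['pixels'])
go((.6347,.0276,.104,-53.5),(.6347,.0276,.0045,-82.54))
E
```

```text
t: 4.78
tool_pos: [0.5798, -0.3351, 0.002]
eef_rot: [[0.8, 0.6, -0.003], [0.6, -0.8, 0.002], [-0.001, -0.003, -1.0]]
wrist_force: [0.8, 1.0, -0.4]
gripper_width: 1.004
finger_force: 0.0
t: 5.2
tool_pos: [0.5818, -0.3367, 0.0062]
eef_rot: [[0.802, 0.597, 0.002], [0.597, -0.802, -0.001], [0.001, 0.002, -1.0]]
wrist_force: [-2.1, 1.6, 19.5]
gripper_width: 0.299
finger_force: 37.1
t: 5.62
tool_pos: [0.579, -0.3345, 0.0526]
eef_rot: [[0.802, 0.597, -0.005], [0.597, -0.802, 0.003], [-0.002, -0.005, -1.0]]
wrist_force: [0.2, -0.5, -1.6]
gripper_width: 0.292
finger_force: 39.4
t: 5.87
tool_pos: [0.5831, -0.3381, 0.1098]
eef_rot: [[0.802, 0.597, 0.007], [0.597, -0.802, -0.004], [0.004, 0.007, -1.0]]
wrist_force: [0.5, -0.7, -0.2]
gripper_width: 0.297
finger_force: 39.5
turn 0.0029 (0.0 rows) shift mm [ 259.1 -261.8    3.3] (9.7 rows of 38)
turn 0.5068 (4.2 rows) shift mm [ 0.   0.  99.5] (2.6 rows of 38)
```

View pics/a.png

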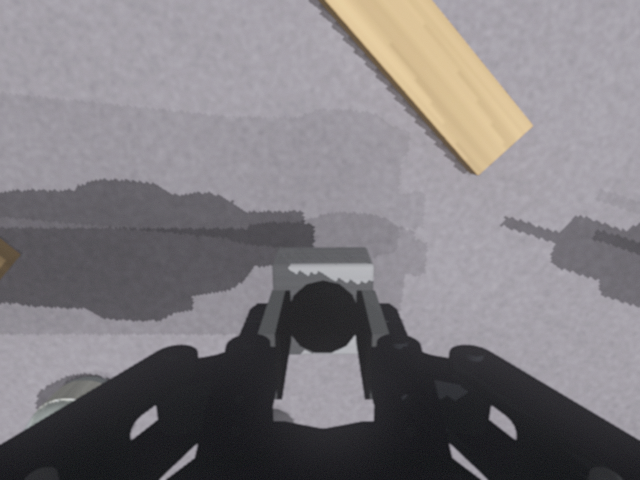

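The wrist view shows the block held between the pads, its black pad at (322,317). Opening 0.29 looks narrow for 40 mm, so I'll check from the side.

Run:
```python
from h import *
c=viewer.read_camera('scene'); q=c['K']@(c['R']@np.array([.58,-.336,.1])+c['t']); u,v=(q[:2]/q[2]).astype(int); print(u,v,arm.observe()['tool_pos'])
cv2.imwrite('pics/b.png',cv2.resize(c['pixels'][v-50:v+50,u-60:u+60],None,fx=5,fy=5,interpolation=2))
```

```text
185 359 [ 0.58118757 -0.33594001  0.10529664]
```

View pics/b.png

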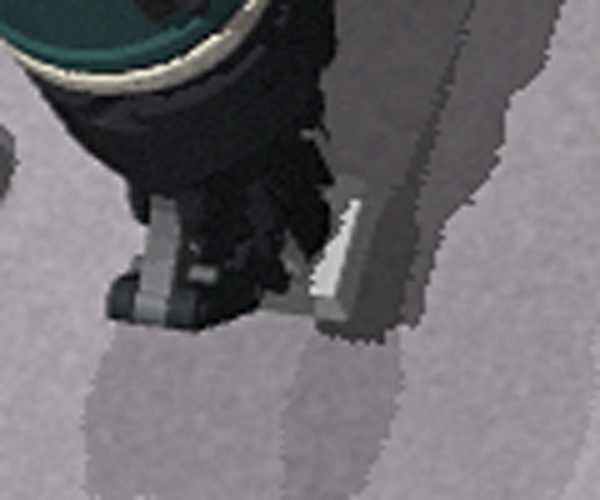

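The crop shows the block (340,260) sticking out sideways from the fingers (150,290), possibly tilted; I'll check with wrist depth.

Run:
```python
from h import *
c=viewer.read_camera('wrist'); P=points(c)[0]
s=arm.observe(); R=np.array(s['eef_rot']); T=np.array(s['tool_pos'])
for u,v in [(322,300),(305,317),(322,317),(340,317),(322,335),(322,345),(300,375),(325,375),(350,375),(325,400),(290,255),(325,255),(360,255),(325,272),(280,260),(365,262),(278,320),(367,320),(274,380),(368,380)]: print(u,v,c['pixels'][v,u],((P[v,u]-T)@R*1000).round(1), P[v,u].round(3))
```

```text
322 300 [43 42 43] [  7.9   0.8 -31.1] [ 0.587 -0.331  0.135]
305 317 [39 35 37] [  0.5  -5.6 -30.1] [ 0.578 -0.331  0.134]
322 317 [40 36 38] [  0.8   0.8 -30.7] [ 0.582 -0.336  0.135]
340 317 [40 36 38] [  1.    7.6 -31.2] [ 0.586 -0.341  0.135]
322 335 [40 39 39] [ -6.5   0.8 -31.2] [ 0.576 -0.34   0.135]
322 345 [47 43 45] [-10.8   0.8 -31. ] [ 0.572 -0.342  0.135]
300 375 [167 159 163] [-113.6  -16.4  103.1] [ 0.48  -0.39   0.001]
325 375 [169 161 165] [-113.3    2.9  102.6] [ 0.491 -0.405  0.001]
350 375 [170 161 166] [-113.4   22.2  102.7] [ 0.503 -0.421  0.001]
325 400 [170 162 166] [-136.7    3.   103.9] [ 0.473 -0.419  0.   ]
290 255 [100  98  96] [ 18.3 -12.5  -8.7] [ 0.588 -0.314  0.113]
325 255 [101  97  98] [18.6  2.1 -9.6] [ 0.597 -0.326  0.114]
360 255 [105 102 100] [18.4 16.6 -9.1] [ 0.605 -0.338  0.113]
325 272 [173 168 167] [ 15.4   2.  -21.5] [ 0.594 -0.328  0.126]
280 260 [97 94 92] [ 18.2 -16.1 -14.9] [ 0.586 -0.312  0.119]
365 262 [116 113 113] [ 18.3  17.8 -18.1] [ 0.606 -0.339  0.122]
278 320 [59 57 55] [ 11.6 -12.8 -54.9] [ 0.582 -0.318  0.159]
367 320 [46 44 45] [ 11.5  14.9 -54.7] [ 0.599 -0.34   0.159]
274 380 [44 40 39] [ -0.1 -12.8 -69. ] [ 0.573 -0.325  0.173]
368 380 [47 44 44] [ -3.5  14.6 -64. ] [ 0.586 -0.349  0.168]
```

Depth shows the block level and centred in the grip, its underside about 5 mm below the TCP. Placing it.

```bash
python3 -m inch '[[1,0.026,-0.026,0,0],[1,0.026,-0.026,0,0],[1,0.026,-0.026,0,0],[1,0.026,-0.026,0,0],[1,0.026,-0.026,0,0]]' | head -2
python3 -m inch '[[1,0.026,-0.026,0,0],[1,0.026,-0.026,0,0],[1,0.026,-0.026,0,0],[1,0.026,-0.026,0,0],[1,0.026,-0.026,0,0]]' | head -2
python3 -m inch '[[1,0,0,0,0],[1,0,0,0,0],[1,0,0,0,0]]'
python3 - <<'E'
from h import *
go((.6347,.0276,.0055,-53.5)); 
c=viewer.read_camera('top'); show('stop',top(c,(320,180),.135))
E
```

```text
t: 6.43
tool_pos: [0.6064, -0.1521, 0.1028]
t: 6.85
tool_pos: [0.6329, 0.0297, 0.1028]
t: 7.1
tool_pos: [0.6331, 0.0274, 0.1033]
eef_rot: [[0.802, 0.597, -0.002], [0.597, -0.802, -0.001], [-0.003, -0.0, -1.0]]
wrist_force: [-0.3, 0.2, -0.6]
gripper_width: 0.291
finger_force: 39.5
turn 0.0031 (0.0 rows) shift mm [ 1.4  0.8 97.8] (2.6 rows of 38)
stop rect [0.6243 0.0254] mean [0.6252 0.0233] mm [26.4 10.7] ang -62.9 z 0.1338 28
```

```bash
python3 -m inch '[[1,0.0012,0.0008,0.03,0],[1,0,0,0.03,0],[1,0,0,0.02,0],[1,0,0,0.012,0],[1,0,0,0.005,0]]'
python3 -m inch '[[1,0,0,0,0],[1,0,0,0,0],[0,0,0,0,0],[0,0,0,0,0],[0,0,0,0,0]]'
python3 -m inch '[[0,0,0,0,0],[0,0,0,0,0],[0,0,0,-0.03,0],[0,0,0,-0.04,0],[0,0,0,-0.04,0]]'
python3 -m inch '[[0,0,0,-0.04,0],[0,0,0,0,0],[0,0,0,0,0]]'
python3 - <<'E'
from h import *
go((.4429,-.0136,.15,-98.1),(.4429,-.0136,.05,-98.1))
c=viewer.read_camera('wrist'); cv2.imwrite('pics/c.png',c['pixels'])
E
```

```text
t: 7.57
tool_pos: [0.6336, 0.0257, 0.0062]
eef_rot: [[0.804, 0.595, -0.005], [0.595, -0.804, -0.001], [-0.004, -0.002, -1.0]]
wrist_force: [-12.1, 1.0, 30.1]
gripper_width: 0.297
finger_force: 42.4
t: 7.98
tool_pos: [0.6363, 0.0277, 0.0084]
eef_rot: [[0.802, 0.597, 0.002], [0.597, -0.802, 0.0], [0.001, 0.001, -1.0]]
wrist_force: [-0.5, 0.2, 0.5]
gripper_width: 0.704
finger_force: 0.0
t: 8.4
tool_pos: [0.6347, 0.0275, 0.1181]
eef_rot: [[0.802, 0.597, -0.002], [0.597, -0.802, -0.001], [-0.002, -0.001, -1.0]]
wrist_force: [0.7, 0.9, 0.5]
gripper_width: 0.998
finger_force: 0.0
t: 8.65
tool_pos: [0.6373, 0.0277, 0.1604]
eef_rot: [[0.802, 0.597, 0.005], [0.597, -0.802, 0.001], [0.005, 0.002, -1.0]]
wrist_force: [0.2, 0.4, 0.3]
gripper_width: 1.002
finger_force: 0.0
turn 0.7813 (6.5 rows) shift mm [-186.6   68.3   10.4] (5.2 rows of 38)
turn -0.0000 (0.0 rows) shift mm [  0.   0. 100.] (2.6 rows of 38)
```

View pics/c.png

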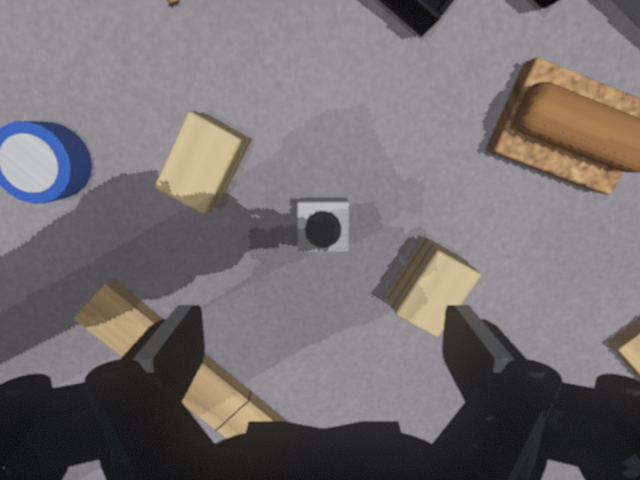

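The wrist view shows the stop block standing at (322,228) between the risers at (202,160) and (435,285). Checking its position and refining the batten.

Run:
```python
from h import *
c=viewer.read_camera('wrist')
show('rl',top(c,(202,160),.045)); show('rr',top(c,(435,285),.045)); show('pad',top(c,(322,228),.035,tol=.003)); 
t=viewer.read_camera('top'); show('pad',top(t,(320,188),.035,tol=.003)); show('rl',top(t,(279,188),.045)); show('rr',top(t,(359,178),.045))
go((.4429,-.0136,.12,-8.1))
```

```text
rl rect [0.6232 0.1246] mean [0.6239 0.125 ] mm [60.2 40.6] ang 7.4 z 0.0458 5215
rr rect [ 0.6488 -0.0717] mean [ 0.65   -0.0705] mm [60.2 42. ] ang 7.3 z 0.0458 3842
pad rect [0.6357 0.0257] mean [0.6355 0.0255] mm [27.5 26.8] ang 36.7 z 0.0358 1050
pad rect [0.6353 0.0284] mean [0.6348 0.0272] mm [26.3 22.5] ang -26.1 z 0.035 53
rl rect [0.7971 0.1597] mean [0.7932 0.1635] mm [63.1 22. ] ang 85.1 z 0.0443 72
rr rect [ 0.6479 -0.0714] mean [ 0.6486 -0.0713] mm [61.2 39.9] ang 7.8 z 0.0451 331
turn -0.7893 (6.6 rows) shift mm [ -68.4 -184.    36.3] (5.3 rows of 38)
```

```bash
python3 -m inch '[[0,0,0,0,-0.12],[0,0,0,0,-0.12],[0,0,0,0,-0.12],[0,0,0,0,-0.12],[0,0,0,0,-0.12]]' | head -2
python3 -m inch '[[0,0,0,0,-0.12],[0,0,0,0,-0.069],[0,-0.0114,-0.0307,0,0],[0,-0.0114,-0.0307,0,0],[0,-0.0114,-0.0307,0,0]]' | head -2
python3 -m inch '[[0,-0.0114,-0.0307,0,0],[0,-0.0114,-0.0307,0,0],[0,-0.0114,-0.0307,0,0],[0,0,0,0,0],[0,0,0,0,0]]'
python3 - <<'E'
from h import *
c=viewer.read_camera('wrist'); show('bat',top(c,(320,240),.015)); cv2.imwrite('pics/d.png',c['pixels'])
t=viewer.read_camera('top'); show('board',top(t,(203,310),.13)); show('bat',top(t,(336,266),.015))
go((.4429,-.0136,.003,-8.1))
E
```

```text
t: 9.22
tool_pos: [0.6345, 0.0277, 0.1557]
t: 9.63
tool_pos: [0.5373, 0.0064, 0.1557]
t: 10.05
tool_pos: [0.4415, -0.0137, 0.1568]
eef_rot: [[0.142, 0.99, -0.002], [0.99, -0.142, 0.001], [0.001, -0.002, -1.0]]
wrist_force: [1.2, 0.3, 0.9]
gripper_width: 0.994
finger_force: 0.0
bat rect [ 0.4422 -0.017 ] mean [0.4451 0.0037] mm [314.7  45.1] ang 81.8 z 0.0159 22938
board rect [0.3306 0.3046] mean [0.3305 0.3046] mm [50.4 11.9] ang 79.3 z 0.1304 111
bat rect [ 0.4273 -0.1164] mean [ 0.4273 -0.1176] mm [110.2  46.3] ang 82.2 z 0.0151 677
turn -0.0000 (0.0 rows) shift mm [ -0.2  -1.2 154.4] (4.1 rows of 38)
```

View pics/d.png

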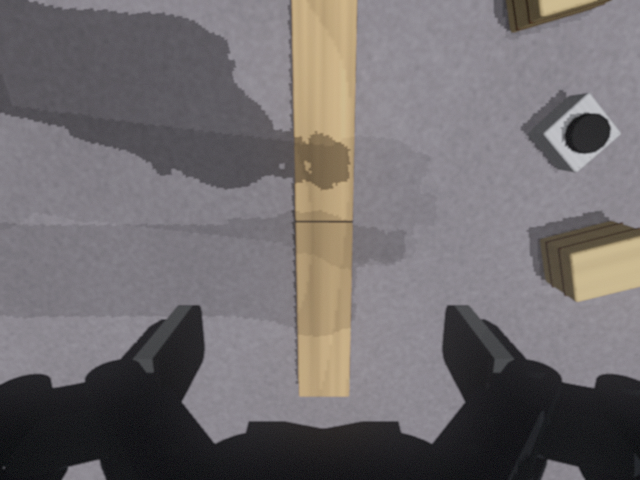

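The batten's middle line is at (324,221), centred between the open fingers. Descending and gripping.

```bash
python3 -m inch '[[0,0,-0.001,0.04,0],[0,0,0,0.04,0],[0,0,0,0.035,0],[0,0,0,0.025,0],[0,0,0,0.013,0]]' 
python3 -m inch '[[1,0,0,0,0],[1,0,0,0,0],[1,0,0,0,0],[1,0,0,0,0],[1,0,0,0,0]]' 50
python3 -m inch '[[1,0,0,0,0],[1,0,0,0,0],[1,0,0,-0.01,0],[1,0,0,-0.02,0],[1,0,0,-0.02,0]]'
python3 -m inch '[[1,0,0,-0.03,0],[1,0,0,-0.03,0],[1,0,0,0,0],[1,0,0,0,0],[1,0,0,0,0]]'
python3 - <<'E'
from h import *
c=viewer.read_camera('wrist'); z=arm.observe()['tool_pos'][2]; print(z); show('bat',top(c,(320,240),z+.013,tol=.008)); cv2.imwrite('pics/e.png',c['pixels'])
go((.6353,.027,.14,7.42))
E
```

```text
t: 10.57
tool_pos: [0.4413, -0.0141, 0.0007]
eef_rot: [[0.141, 0.99, -0.005], [0.99, -0.141, -0.002], [-0.003, -0.005, -1.0]]
wrist_force: [-0.6, 0.7, 0.4]
gripper_width: 0.996
finger_force: 0.0
t: 10.98
tool_pos: [0.4437, -0.0135, 0.0055]
eef_rot: [[0.141, 0.99, 0.002], [0.99, -0.141, 0.0], [0.001, 0.002, -1.0]]
wrist_force: [-0.0, -0.1, 0.5]
gripper_width: 0.302
finger_force: 0.0
t: 11.4
tool_pos: [0.442, -0.0139, 0.0551]
eef_rot: [[0.142, 0.99, -0.001], [0.99, -0.142, -0.0], [-0.0, -0.001, -1.0]]
wrist_force: [0.7, 0.7, -0.3]
gripper_width: -0.002
finger_force: 0.0
t: 11.82
tool_pos: [0.4422, -0.0132, 0.1145]
eef_rot: [[0.141, 0.99, -0.0], [0.99, -0.141, 0.001], [0.001, -0.0, -1.0]]
wrist_force: [0.1, -0.2, -0.3]
gripper_width: -0.0
finger_force: 0.0
0.11399696560168296Traceback (most recent call last):
  File "<stdin>", line 2, in <module>
  File "h.py", line 12, in top
    i=min(ok,key=lambda i:np.hypot(*(ce[i]-seed)))
ValueError: min() iterable argument is empty
```

Run:
```python
from h import *
c=viewer.read_camera('wrist'); cv2.imwrite('pics/e.png',c['pixels']); P=points(c)[0]
s=arm.observe(); R=np.array(s['eef_rot']); T=np.array(s['tool_pos'])
show('bat',top(c,(320,240),.015))
L=(P-T)@R*1000; L[c['depth']<=0]=-999
for v in range(270,420,10): print(v,[tuple(L[v,u].round(0).astype(int)) for u in (300,312,322,332,345)])
```

```text
bat rect [0.4491 0.0316] mean [0.4508 0.0434] mm [192.8  45. ] ang 81.8 z 0.0159 20500
270 [(np.int64(-26), np.int64(-16), np.int64(98)), (np.int64(-26), np.int64(-7), np.int64(97)), (np.int64(-26), np.int64(0), np.int64(98)), (np.int64(-26), np.int64(7), np.int64(98)), (np.int64(-26), np.int64(16), np.int64(98))]
280 [(np.int64(-33), np.int64(-16), np.int64(97)), (np.int64(-33), np.int64(-7), np.int64(98)), (np.int64(-33), np.int64(0), np.int64(98)), (np.int64(-33), np.int64(7), np.int64(98)), (np.int64(-33), np.int64(16), np.int64(98))]
290 [(np.int64(-40), np.int64(-16), np.int64(97)), (np.int64(11), np.int64(-3), np.int64(-29)), (np.int64(11), np.int64(0), np.int64(-29)), (np.int64(10), np.int64(4), np.int64(-27)), (np.int64(-41), np.int64(16), np.int64(98))]
300 [(np.int64(-48), np.int64(-16), np.int64(97)), (np.int64(11), np.int64(-3), np.int64(-38)), (np.int64(11), np.int64(0), np.int64(-37)), (np.int64(11), np.int64(4), np.int64(-38)), (np.int64(-49), np.int64(16), np.int64(98))]
310 [(np.int64(7), np.int64(-7), np.int64(-38)), (np.int64(11), np.int64(-3), np.int64(-47)), (np
[... 1688 characters left out ...]
), np.int64(-93))]
390 [(np.int64(17), np.int64(-4), np.int64(-97)), (np.int64(0), np.int64(-2), np.int64(-73)), (np.int64(-8), np.int64(0), np.int64(-62)), (np.int64(-1), np.int64(3), np.int64(-72)), (np.int64(17), np.int64(5), np.int64(-96))]
400 [(np.int64(16), np.int64(-4), np.int64(-99)), (np.int64(-2), np.int64(-2), np.int64(-74)), (np.int64(-132), np.int64(0), np.int64(98)), (np.int64(-4), np.int64(3), np.int64(-72)), (np.int64(15), np.int64(5), np.int64(-97))]
410 [(np.int64(14), np.int64(-4), np.int64(-99)), (np.int64(-6), np.int64(-2), np.int64(-73)), (np.int64(-140), np.int64(0), np.int64(98)), (np.int64(-8), np.int64(3), np.int64(-71)), (np.int64(12), np.int64(5), np.int64(-96))]
```

View pics/e.png

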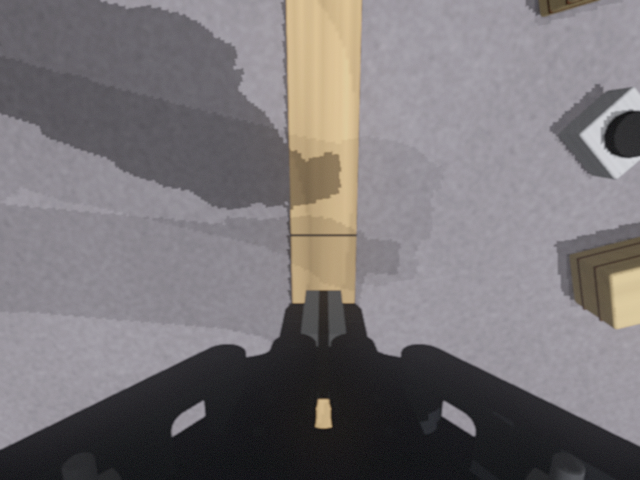

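The shut fingertips appear at (323,290), i.e. about 20 mm short of the reported TCP, so the fingers closed above the batten (its line now at (324,235), unmoved). I'll go 20+ mm lower from now on.

```bash
python3 -m inch '[[0,0,0,0,0],[0,0,0,0,0],[0,0,0,0,0],[0,0,0,0,0],[0,0,0,0,0]]' | tail -2
python3 -m inch '[[0,0,0,0.035,0],[0,0,0,0.035,0],[0,0,0,0.03,0],[0,0,0,0.02,0],[0,0,0,0.01,0]]' 
python3 -m inch '[[0,0,0,0.003,0],[1,0,0,0,0],[1,0,0,0,0],[1,0,0,0,0],[1,0,0,0,0]]' 50
python3 -m inch '[[1,0,0,0,0],[1,0,0,0,0],[1,0,0,0,0],[1,0,0,0,0],[1,0,0,0,0]]'
```

```text
gripper_width: 0.71
finger_force: 0.0
t: 12.75
tool_pos: [0.4408, -0.014, -0.018]
eef_rot: [[0.142, 0.99, -0.004], [0.99, -0.142, -0.001], [-0.001, -0.004, -1.0]]
wrist_force: [-0.9, 0.4, 1.1]
gripper_width: 0.996
finger_force: 0.0
t: 13.17
tool_pos: [0.4433, -0.0136, -0.0172]
eef_rot: [[0.141, 0.99, 0.002], [0.99, -0.141, 0.001], [0.001, 0.001, -1.0]]
wrist_force: [-2.3, -0.7, 7.5]
gripper_width: 0.509
finger_force: 49.9
t: 13.58
tool_pos: [0.4433, -0.0136, -0.0172]
eef_rot: [[0.141, 0.99, 0.002], [0.99, -0.141, 0.001], [0.001, 0.002, -1.0]]
wrist_force: [-1.4, -1.5, 5.8]
gripper_width: 0.508
finger_force: 50.1
```

```bash
python3 -m inch '[[1,0,0,-0.01,0],[1,0,0,-0.02,0],[1,0,0,-0.03,0],[1,0,0,-0.03,0],[1,0,0,-0.03,0]]'
python3 -m inch '[[1,0,0,0,-0.09],[1,0,0,0,-0.09],[1,0,0,0,-0.09],[1,0,0,0,0],[1,0,0,0,0]]'
python3 - <<'E'
from h import *
c=viewer.read_camera('wrist'); z=arm.observe()['tool_pos'][2]; print(z); show('bat',top(c,(320,240),z+.035,tol=.012))
t=viewer.read_camera('top'); show('bat top',top(t,(336,266),z+.032,tol=.012))
go((.6353,.027,.11,7.42))
E
```

```text
t: 14.0
tool_pos: [0.4421, -0.0138, 0.1031]
eef_rot: [[0.142, 0.99, -0.0], [0.99, -0.142, 0.0], [0.0, -0.0, -1.0]]
wrist_force: [1.0, 0.6, -0.9]
gripper_width: 0.507
finger_force: 51.9
t: 14.42
tool_pos: [0.4426, -0.0135, 0.1021]
eef_rot: [[-0.125, 0.992, 0.001], [0.992, 0.125, 0.001], [0.001, 0.001, -1.0]]
wrist_force: [-0.7, -0.3, -2.2]
gripper_width: 0.509
finger_force: 52.0
0.10187819922777377
bat rect [0.444  0.0177] mean [0.4382 0.0265] mm [150.8  75.5] ang 88.2 z 0.1351 57219
bat top rect [ 0.4548 -0.11  ] mean [ 0.4544 -0.1188] mm [125.   46.5] ang -82.9 z 0.1338 929
turn -0.0039 (0.0 rows) shift mm [ 15.5 196.4  -8.3] (5.2 rows of 38)
```

```bash
python3 -m inch '[[1,0.0026,0.0327,0,-0.004],[1,0.0026,0.0327,0,0],[1,0.0026,0.0327,0,0],[1,0.0026,0.0327,0,0],[1,0.0026,0.0327,0,0]]' |head -2
python3 -m inch '[[1,0.0026,0.0327,0,0],[1,0,0,0,0],[1,0,0,0,0],[1,0,0,0,0]]'
python3 - <<'E'
from h import *
t=viewer.read_camera('top')
z=arm.observe()['tool_pos'][2]
P,r,o=points(t)
m=((abs(P[...,2]-(z+.032))<.008)&(P[...,0]>.55)&(P[...,0]<.72)&(t['depth']>0))&((P[...,1]>.09)|(P[...,1]<-.04))
n,l,st,ce=cv2.connectedComponentsWithStats(m.astype('uint8'))
for i in range(1,n):
    if st[i,4]>150:
        q=P[l==i]; print(st[i,4],q.mean(0).round(4),q.min(0).round(4),q.max(0).round(4))
        show('',top(t,ce[i],z+.032,tol=.008))
go((.6353,.027,.029,7.42))
E
```

```text
t: 14.93
tool_pos: [0.6042, 0.021, 0.1011]
t: 15.27
tool_pos: [0.6339, 0.0268, 0.1007]
eef_rot: [[-0.13, 0.991, -0.002], [0.991, 0.13, -0.001], [-0.001, -0.002, -1.0]]
wrist_force: [-0.1, -0.4, -2.3]
gripper_width: 0.508
finger_force: 52.0
747 [ 0.648  -0.0859  0.1329] [ 0.6208 -0.1333  0.1252] [ 0.6772 -0.0414  0.1408]
 rect [ 0.6444 -0.0592] mean [ 0.6446 -0.0639] mm [145.4  48. ] ang -82.5 z 0.133 1103
192 [0.6202 0.1731 0.1329] [0.5918 0.1509 0.1251] [0.6417 0.1885 0.1397]
 rect [0.6153 0.1667] mean [0.6202 0.1731] mm [47.  38.2] ang 7.2 z 0.133 192
turn 0.0009 (0.0 rows) shift mm [ 0.   1.6 72. ] (1.9 rows of 38)
```

```bash
python3 -m inch '[[1,0,0.001,0.025,0],[1,0,0,0.02,0],[1,0,0,0.015,0],[1,0,0,0.008,0],[1,0,0,0.003,0]]'
python3 -m inch '[[1,0,0,0.0015,0],[1,0,0,0,0],[1,0,0,0,0]]'
```

```text
t: 15.73
tool_pos: [0.6347, 0.0273, 0.0294]
eef_rot: [[-0.131, 0.991, -0.002], [0.991, 0.131, -0.0], [0.0, -0.002, -1.0]]
wrist_force: [0.8, -0.3, -2.3]
gripper_width: 0.508
finger_force: 52.0
t: 15.98
tool_pos: [0.6368, 0.0274, 0.0301]
eef_rot: [[-0.131, 0.991, 0.002], [0.991, 0.131, 0.0], [-0.0, 0.002, -1.0]]
wrist_force: [-0.2, -0.3, -0.9]
gripper_width: 0.508
finger_force: 52.0
```

```bash
python3 -m inch '[[1,0,0,0.001,0],[1,0,0,0,0],[0,0,0,0,0],[0,0,0,0,0],[0,0,0,0,0]]'
python3 -m inch '[[0,0,0,0,0],[0,0,0,0,0],[0,0,0,0,0],[0,0,0,-0.02,0],[0,0,0,-0.035,0]]'
python3 -m inch '[[0,0,0,-0.04,0],[0,0,0,-0.04,0],[0,0,0,-0.03,0],[0,-0.035,0,0,0],[0,-0.035,0,0,0]]'
python3 - <<'E'
from h import *
c=viewer.read_camera('wrist'); cv2.imwrite('pics/f.png',c['pixels'])
t=viewer.read_camera('top'); show('bat',top(t,(320,182),.06,tol=.006)); show('batw',top(c,(320,182),.06,tol=.006))
go((.567,.3445,.1,-82.54))
print(arm.observe()['q'])
E
```

```text
t: 16.4
tool_pos: [0.6364, 0.0275, 0.0285]
eef_rot: [[-0.132, 0.991, 0.001], [0.991, 0.132, 0.0], [0.0, 0.001, -1.0]]
wrist_force: [0.2, -0.0, -0.7]
gripper_width: 0.908
finger_force: 0.0
t: 16.82
tool_pos: [0.633, 0.0276, 0.0801]
eef_rot: [[-0.132, 0.991, -0.008], [0.991, 0.132, -0.001], [-0.0, -0.008, -1.0]]
wrist_force: [0.8, 0.4, -0.2]
gripper_width: 1.006
finger_force: 0.0
t: 17.23
tool_pos: [0.6471, -0.0393, 0.1956]
eef_rot: [[-0.138, 0.99, 0.005], [0.99, 0.138, 0.002], [0.001, 0.005, -1.0]]
wrist_force: [0.8, -1.4, -0.6]
gripper_width: 1.001
finger_force: 0.0
bat rect [0.6214 0.1362] mean [0.6222 0.1425] mm [101.6  47.2] ang -82.4 z 0.0601 627
batw rect [ 0.6419 -0.01  ] mean [0.6402 0.0032] mm [245.6  45. ] ang -82.5 z 0.0609 19972
turn 1.5635 (13.0 rows) shift mm [ -26.3 -401.1   94.7] (10.9 rows of 38)
[-29.39424239  32.07995877  43.91990595  95.32531862 -24.31791062
  62.42717005  28.60536434]
```

View pics/f.png

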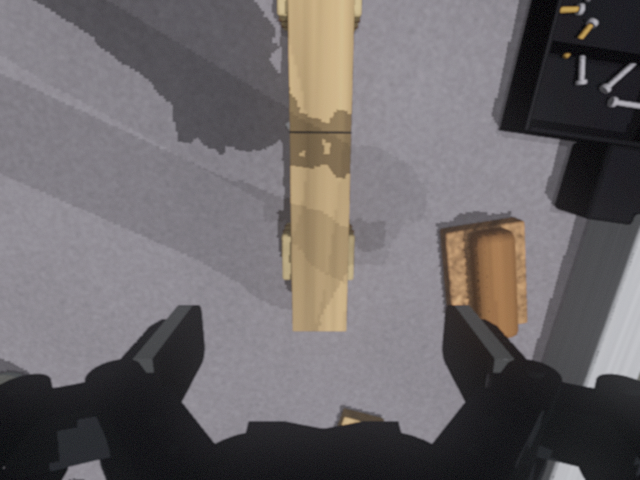

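The batten lies across both risers, middle line at (320,132). On to the big weight, keeping this tool yaw.

Run:
```python
from h import *
c=viewer.read_camera('wrist'); P,r,o=points(c)
for u,v in[(320,132)]: print((o+r[v,u]*(.06-o[2])/r[v,u][2]).round(4))
go((.567,.3443,.12,7.46))
```

```text
[0.6354 0.0157 0.06  ]
turn -0.0045 (0.0 rows) shift mm [397.4 -26.7  73.9] (10.7 rows of 38)
```

```bash
python3 -m inch '[[0,0.0361,-0.0024,0,0],[0,0.0361,-0.0024,0,0],[0,0.0361,-0.0024,0,0],[0,0.0361,-0.0024,0,0],[0,0.0361,-0.0024,0,0]]' |head -2
python3 -m inch '[[0,0.0361,-0.0024,0,0],[0,0.0361,-0.0024,0,0],[0,0.0361,-0.0024,0,0],[0,0.0361,-0.0024,0,0],[0,0.0361,-0.0024,0,0]]' |head -2
python3 -m inch '[[0,0.0361,-0.0024,0,0],[0,0,0,0.03,0],[0,0,0,0.03,0],[0,0,0,0,0],[0,0,0,0,0]]'
python3 - <<'E'
from h import *
t=viewer.read_camera('top'); show('bat',top(t,(320,182),.06,tol=.006))
c=viewer.read_camera('wrist'); show('bigw',top(c,(320,240),.03,tol=.005))
cv2.imwrite('pics/g.png',np.hstack([t['pixels'][100:300,220:440],cv2.resize(c['pixels'],(267,200))]))
P,r,o=points(t)
go((.5672,.3443,-.010,7.46))
E
```

```text
t: 17.8
tool_pos: [0.6085, 0.1383, 0.1927]
t: 18.22
tool_pos: [0.5724, 0.3157, 0.1927]
t: 18.63
tool_pos: [0.5653, 0.3483, 0.1317]
eef_rot: [[-0.132, 0.991, -0.003], [0.991, 0.132, -0.002], [-0.002, -0.003, -1.0]]
wrist_force: [-0.3, -0.3, 1.9]
gripper_width: 0.997
finger_force: 0.0
bat rect [0.6357 0.0281] mean [0.6362 0.0274] mm [319.7  47.5] ang -82.4 z 0.06 2234
bigw rect [0.5682 0.3437] mean [0.5681 0.3444] mm [59.2 58.3] ang -82.4 z 0.031 5513
turn 0.0011 (0.0 rows) shift mm [ -3.9  -1.1 144.6] (3.8 rows of 38)
```

View pics/g.png

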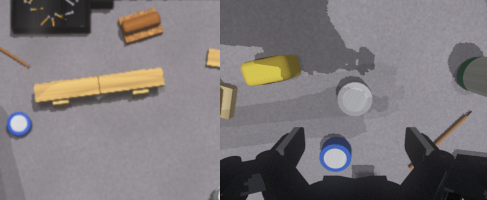

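The top view shows the batten square across the risers with its line at (98,85 in the crop); the steel weight stands clear at (355,97) between the open fingers in the wrist view.

```bash
python3 -m inch '[[0,-0.0042,-0.0003,0.04,0],[0,0,0,0.04,0],[0,0,0,0.035,0],[0,0,0,0.025,0],[0,0,0,0.01,0]]' 70 
python3 -m inch '[[0,0,0,0,0],[1,0,0,0,0],[1,0,0,0,0],[1,0,0,0,0],[1,0,0,0,0]]' 70
python3 -m inch '[[1,0,0,0,0],[1,0,0,0,0],[1,0,0,-0.01,0],[1,0,0,-0.02,0],[1,0,0,-0.03,0]]'
python3 -m inch '[[1,0,0,-0.035,0],[1,0,0,-0.035,0],[1,0,0,-0.02,0],[1,0,0,0,0],[1,0,0,0,0]]'
python3 - <<'E'
from h import *
c=viewer.read_camera('wrist'); z=arm.observe()['tool_pos'][2]; print(z)
show('bigw',top(c,(320,290),z+.046,tol=.008))
go((.6357,.0279,.16,7.5))
E
```

```text
t: 19.15
tool_pos: [0.5663, 0.3433, -0.0188]
eef_rot: [[-0.131, 0.991, -0.002], [0.991, 0.131, -0.001], [-0.001, -0.002, -1.0]]
wrist_force: [-0.2, -0.9, 0.4]
gripper_width: 1.002
finger_force: 0.0
t: 19.57
tool_pos: [0.5688, 0.3451, -0.0135]
eef_rot: [[-0.132, 0.991, 0.003], [0.991, 0.132, 0.003], [0.002, 0.003, -1.0]]
wrist_force: [-1.1, -0.8, 5.9]
gripper_width: 0.674
finger_force: 75.3
t: 19.98
tool_pos: [0.5646, 0.3431, 0.042]
eef_rot: [[-0.132, 0.991, -0.005], [0.991, 0.132, -0.003], [-0.002, -0.005, -1.0]]
wrist_force: [0.1, 1.2, -6.4]
gripper_width: 0.67
finger_force: 76.8
t: 20.4
tool_pos: [0.5671, 0.3445, 0.1343]
eef_rot: [[-0.132, 0.991, 0.001], [0.991, 0.132, 0.002], [0.002, 0.002, -1.0]]
wrist_force: [-0.8, 0.3, -7.2]
gripper_width: 0.678
finger_force: 77.4
0.13233529316338455
bigw rect [0.5688 0.3458] mean [0.5674 0.3461] mm [73.2 61.1] ang 43.1 z 0.1787 24023
turn 0.0013 (0.0 rows) shift mm [-322.5   28.   -27.7] (8.6 rows of 38)
```

```bash
python3 -m inch '[[1,-0.02,0.0018,0,0],[1,-0.036,0.003,0,0],[1,-0.036,0.003,0,0],[1,-0.036,0.003,0,0],[1,-0.036,0.003,0,0]]' |head -2
python3 -m inch '[[1,-0.036,0.003,0,0],[1,-0.036,0.003,0,0],[1,-0.036,0.003,0,0],[1,-0.03,0.0025,0,0],[1,-0.0195,0.0017,0,0]]' |head -2
python3 -m inch '[[1,0,0,0,0],[1,0,0,0,0],[1,0,0,0,0],[1,0,0,0,0]]'
python3 - <<'E'
from h import *
c=viewer.read_camera('wrist'); cv2.imwrite('pics/i.png',c['pixels']);P,r,o=points(c)
t=viewer.read_camera('scene'); P2=points(t)[0]
go((.6357,.0279,.045,7.5))
E
```

```text
t: 20.87
tool_pos: [0.6005, 0.1814, 0.1303]
t: 21.28
tool_pos: [0.6346, 0.0238, 0.1307]
t: 21.62
tool_pos: [0.6351, 0.0308, 0.1316]
eef_rot: [[-0.134, 0.991, -0.003], [0.991, 0.134, 0.001], [0.001, -0.003, -1.0]]
wrist_force: [0.6, 0.4, -6.7]
gripper_width: 0.673
finger_force: 77.0
turn 0.0033 (0.0 rows) shift mm [-2.7 -0.3 87.3] (2.3 rows of 38)
```

View pics/i.png

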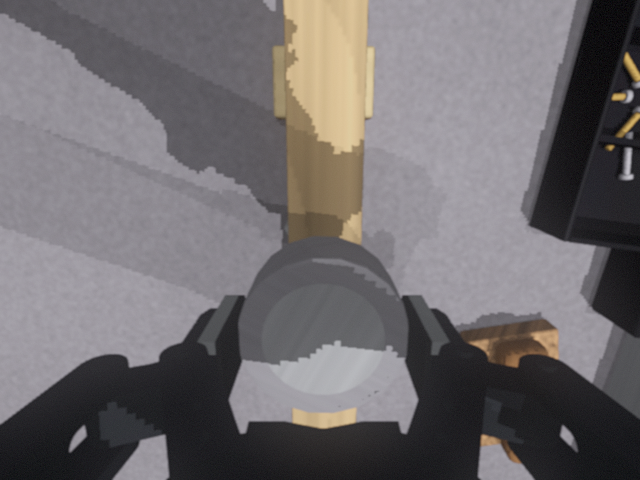

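Run:
```python
from h import *
c=viewer.read_camera('wrist');P,r,o=points(c); s=arm.observe(); R=np.array(s['eef_rot']); T=np.array(s['tool_pos']); L=(P-T)@R*1000
for v in range(230,420,10): print(v,L[v,323].round(1), end=';')
m=(abs(L[...,2]+46)<4)&(abs(L[...,0])<35)&(abs(L[...,1])<29); print(m.sum(),np.percentile(L[m],[0.5,50,99.5],axis=0).round(1)); print(T)
go((.6357,.0279,.045,7.5))
```

```text
230 [ 9.4  0.2 71.7];240 [ 28.3   0.3 -21.4];250 [ 28.6   0.3 -35.5];260 [ 27.6   0.3 -43.7];270 [ 24.6   0.3 -44.6];280 [ 20.7   0.3 -43.5];290 [ 17.8   0.3 -45. ];300 [ 14.4   0.3 -45.3];310 [ 10.8   0.3 -45.2];320 [  7.    0.3 -44.9];330 [  3.1   0.3 -44.5];340 [ -1.2   0.3 -43.5];350 [ -4.9   0.3 -43.7];360 [ -8.6   0.3 -43.9];370 [-12.4   0.3 -44.2];380 [-16.    0.3 -44.8];390 [-20.1   0.3 -44.6];400 [-23.7   0.3 -45.3];410 [-29.3   0.3 -43.5];21365 [[-28.8 -28.4 -47.8]
 [  1.4  -0.  -44.1]
 [ 27.8  28.1 -42.3]]
[0.63582651 0.03037026 0.13260296]
turn 0.0031 (0.0 rows) shift mm [-2.4 -0.4 87.6] (2.3 rows of 38)
```

```bash
python3 -m inch '[[1,-0.0014,-0.0004,0.03,0],[1,0,0,0.025,0],[1,0,0,0.016,0],[1,0,0,0.008,0],[1,0,0,0.004,0]]' |tail -5
python3 -m inch '[[1,0,0,0.0015,0],[1,0,0,0,0],[1,0,0,0,0]]'
```

```text
tool_pos: [0.6352, 0.0281, 0.0488]
eef_rot: [[-0.133, 0.991, -0.002], [0.991, 0.133, -0.0], [-0.0, -0.002, -1.0]]
wrist_force: [0.2, -0.7, -4.6]
gripper_width: 0.672
finger_force: 76.9
t: 22.43
tool_pos: [0.6369, 0.0275, 0.0498]
eef_rot: [[-0.132, 0.991, 0.002], [0.991, 0.132, 0.0], [-0.0, 0.002, -1.0]]
wrist_force: [0.4, -0.3, -5.7]
gripper_width: 0.674
finger_force: 76.9
```

```bash
python3 -m inch '[[1,0,0,0.0015,0],[1,0,0,0,0],[1,0,0,0,0]]' | grep -E "tool_pos|wrist"
python3 -m inch '[[1,0,0,0.0015,0],[1,0,0,0,0],[1,0,0,0,0]]'| grep -E "tool_pos|wrist"
```

```text
tool_pos: [0.6362, 0.0276, 0.0476]
wrist_force: [0.4, -0.6, -5.9]
tool_pos: [0.6364, 0.0275, 0.0465]
wrist_force: [-2.6, 0.6, 2.5]
```

Contact; release.

```bash
python3 -m inch '[[0.6,0,0,0,0],[0.6,0,0,0,0],[0,0,0,0,0],[0,0,0,0,0],[0,0,0,0,0]]' | grep -E "tool_pos|wrist|width"
python3 -m inch '[[0,0,0,0,0],[0,0,0,0,0],[0,0,0,-0.03,0],[0,0,0,-0.04,0],[0,0,0,-0.04,0]]' | grep -E "tool_pos|wrist|width"
python3 -m inch '[[0,0,0,-0.02,0],[0,-0.03,0,0,0],[0,-0.03,0,0,0],[0,-0.03,0,0,0],[0,-0.03,0,0,0]]' | grep -E "tool_pos"
python3 - <<'E'
from h import *
go((.4268,-.4015,.14,7.5))
E
```

```text
tool_pos: [0.6365, 0.0274, 0.0457]
wrist_force: [0.7, -0.5, 0.2]
gripper_width: 0.995
tool_pos: [0.635, 0.0272, 0.1558]
wrist_force: [0.9, 0.9, 0.6]
gripper_width: 0.998
tool_pos: [0.652, -0.0924, 0.1759]
turn 0.0019 (0.0 rows) shift mm [-277.  -263.6   35.9] (10.1 rows of 38)
```

```bash
python3 -m inch '[[0,-0.0277,-0.0264,0,0],[0,-0.0277,-0.0264,0,0],[0,-0.0277,-0.0264,0,0],[0,-0.0277,-0.0264,0,0],[0,-0.0277,-0.0264,0,0]]' |head -2
python3 -m inch '[[0,-0.0277,-0.0264,0,0],[0,-0.0277,-0.0264,0,0],[0,-0.0277,-0.0264,0,0],[0,-0.0277,-0.0264,0,0],[0,-0.0277,-0.0264,0,0]]' |head -2
python3 -m inch '[[0,0,0,0.03,0],[0,0,0,0.01,0],[0,0,0,0,0],[0,0,0,0,0]]' | grep -E "tool_pos"
python3 - <<'E'
from h import *
t=viewer.read_camera('top'); show('big',top(t,(318,175),.09)); 
P,r,o=points(t); m=(abs(P[...,2]-.06)<.005)&(P[...,0]>.55)&(P[...,0]<.72)&(abs(P[...,1])<.25); X=P[m][:,:2]
print('bat ',cv2.minAreaRect((X*1000).astype('float32')))
c=viewer.read_camera('wrist'); show('small w',top(c,(320,220),.025))
cv2.imwrite('pics/j.png',c['pixels'])
go((.4266,-.4015,-.017,7.5))
E
```

```text
t: 24.6
tool_pos: [0.5379, -0.2475, 0.1756]
t: 25.02
tool_pos: [0.4253, -0.4021, 0.1758]
tool_pos: [0.427, -0.4, 0.1353]
big rect [0.6368 0.0274] mean [0.6364 0.0275] mm [59.4 58.1] ang -21.5 z 0.0902 404
bat  ((635.3477783203125, 27.82220458984375), (50.15763473510742, 319.9765625), 7.353107929229736)
small w rect [ 0.4266 -0.4033] mean [ 0.4265 -0.4028] mm [39.1 39.1] ang 52.7 z 0.026 2345
turn 0.0031 (0.0 rows) shift mm [ -0.9  -1.4 153.4] (4.0 rows of 38)
```

View pics/j.png

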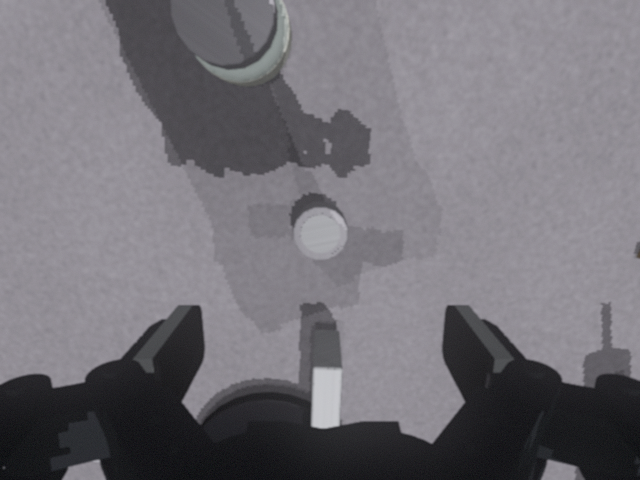

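The small weight is at (320,232), clear of the jar (240,40) and the beam tip (325,345).

```bash
python3 -m inch '[[0,-0.0019,-0.0013,0.04,0],[0,0,0,0.04,0],[0,0,0,0.035,0],[0,0,0,0.025,0],[0,0,0,0.01,0]]' | grep -E "tool_pos|wrist|width"
python3 -m inch '[[0,0,0,0,0],[1,0,0,0,0],[1,0,0,0,0],[1,0,0,0,0],[1,0,0,0,0]]' 60| grep -E "tool_pos|wrist|width"
python3 -m inch '[[1,0,0,0,0],[1,0,0,0,0],[1,0,0,-0.01,0],[1,0,0,-0.02,0],[1,0,0,-0.03,0]]'| grep -E "tool_pos|wrist|width"
python3 -m inch '[[1,0,0,-0.04,0],[1,0,0,-0.04,0],[1,0,0,-0.03,0],[1,0,0,0,0],[1,0,0,0,0]]'
python3 - <<'E'
from h import *
c=viewer.read_camera('wrist');P,r,o=points(c); s=arm.observe(); R=np.array(s['eef_rot']); T=np.array(s['tool_pos']); L=(P-T)@R*1000
for v in range(230,420,10): print(v,L[v,323].round(1), end=';')
go((.6364,.0276,.15,7.5))
E
```

```text
tool_pos: [0.4252, -0.4008, -0.0171]
wrist_force: [-0.2, -0.0, -0.8]
gripper_width: 0.998
tool_pos: [0.4265, -0.4036, -0.0127]
wrist_force: [3.2, 2.3, 26.3]
gripper_width: 0.458
tool_pos: [0.424, -0.4013, 0.045]
wrist_force: [0.3, 0.2, -2.6]
gripper_width: 0.441
t: 27.12
tool_pos: [0.4263, -0.4032, 0.1579]
eef_rot: [[-0.132, 0.991, 0.004], [0.991, 0.132, -0.001], [-0.002, 0.004, -1.0]]
wrist_force: [-0.0, 0.7, -3.5]
gripper_width: 0.44
finger_force: 60.9
230 [-13.1   1.3 153.9];240 [-22.1   1.3 155.5];250 [-30.8   1.3 155.4];260 [ 18.7   1.  -22.6];270 [ 18.5   1.  -33.7];280 [ 17.2   1.  -40.1];290 [ 13.7   1.  -40.6];300 [ 10.2   1.  -40.9];310 [  6.4   1.  -40.9];320 [  2.8   1.  -41.3];330 [ -1.8   1.  -40. ];340 [ -5.8   1.  -39.9];350 [ -9.2   1.  -40.9];360 [-14.    1.  -39.7];370 [-18.1   1.  -39.9];380 [-109.7    1.2   87. ];390 [-118.3    1.2   87.2];400 [-126.9    1.2   87. ];410 [-135.7    1.1   87.2];turn 0.0014 (0.0 rows) shift mm [398.5 265.2   6. ] (12.6 rows of 38)
```

```bash
python3 -m inch '[[1,0.02,0.0133,0,0],[1,0.031,0.0206,0,0],[1,0.031,0.0206,0,0],[1,0.031,0.0206,0,0],[1,0.031,0.0206,0,0]]' |head -2
python3 -m inch '[[1,0.031,0.0206,0,0],[1,0.031,0.0206,0,0],[1,0.031,0.0206,0,0],[1,0.031,0.0206,0,0],[1,0.031,0.0206,0,0]]' |head -2
python3 -m inch '[[1,0.031,0.0206,0,0],[1,0.031,0.0206,0,0],[1,0.025,0.0166,0,0],[1,0.013,0.0087,0,0],[1,0,0,0,0]]' |head -2
python3 -m inch '[[1,0,0,0,0],[1,0,0,0,0],[1,0,0,0,0],[1,0,0,0,0]]' |head -2
python3 - <<'E'
from h import *
go((.6364,.0276,.0765,7.5))
c=viewer.read_camera('wrist');P,r,o=points(c); s=arm.observe(); R=np.array(s['eef_rot']); T=np.array(s['tool_pos']); L=(P-T)@R*1000
print(T,[L[v,323].round(1) for v in (268,275,300,340,365,370,375)])
E
```

```text
t: 27.58
tool_pos: [0.5004, -0.2452, 0.1537]
t: 28.0
tool_pos: [0.582, -0.0781, 0.1537]
t: 28.42
tool_pos: [0.6358, 0.033, 0.153]
t: 28.75
tool_pos: [0.6353, 0.0256, 0.1556]
turn -0.0019 (0.0 rows) shift mm [ 1.9  1.4 79.1] (2.1 rows of 38)
[0.63544205 0.02603399 0.15568319] [array([ 19.2,   0.3, -29.4]), array([ 18.9,   0.3, -35.9]), array([ 10.3,   0.3, -37.6]), array([ -4.9,   0.2, -38.2]), array([-15.3,   0.2, -37.8]), array([-17.4,   0.2, -37.8]), array([-108. ,   -0. ,   94.4])]
```

```bash
python3 -m inch '[[1,0.0022,0.0012,0.028,0],[1,0,0,0.024,0],[1,0,0,0.014,0],[1,0,0,0.007,0],[1,0,0,0.002,0]]' | grep -E "tool_pos|wrist|width"
python3 -m inch '[[1,0,0,0,0],[1,0,0,0,0],[1,0,0,0,0]]' | grep -E "tool_pos|wrist|width"
python3 -m inch '[[1,0,0,0.0015,0],[1,0,0,0,0],[1,0,0,0,0]]' | grep -E "tool_pos|wrist|width"
```

```text
tool_pos: [0.636, 0.0293, 0.0795]
wrist_force: [-0.3, 1.2, -2.8]
gripper_width: 0.438
tool_pos: [0.6377, 0.0297, 0.0819]
wrist_force: [-0.3, 1.1, -1.6]
gripper_width: 0.437
tool_pos: [0.6369, 0.03, 0.0795]
wrist_force: [0.1, -0.3, -2.3]
gripper_width: 0.436
```

```bash
python3 -m inch '[[1,-0.0015,0,0.0015,0],[1,0,0,0,0],[1,0,0,0,0]]' | grep -E "tool_pos|wrist|width"
python3 -m inch '[[1,0,0,0.0015,0],[1,0,0,0,0],[1,0,0,0,0]]' | grep -E "tool_pos|wrist|width"
```

```text
tool_pos: [0.6373, 0.0285, 0.0778]
wrist_force: [0.4, 1.3, -1.2]
gripper_width: 0.441
tool_pos: [0.6373, 0.0286, 0.0777]
wrist_force: [-4.0, 1.3, 9.1]
gripper_width: 0.437
```

Contact; release and go up, then towards the height board (round behind the robot side).

```bash
python3 -m inch '[[0.7,0,0,0,0],[0.7,0,0,0,0],[0.4,0,0,0,0],[0.2,0,0,0,0],[0,0,0,0,0]]' | grep -E "tool_pos|wrist|width"
python3 -m inch '[[0,0,0,0,0],[0,0,0,0,0],[0,0,0,-0.03,0],[0,0,0,-0.04,0],[0,0,0,-0.04,0]]' | grep -E "tool_pos|wrist|width"
python3 -m inch '[[0,0,0,-0.03,0],[0,0.035,0,0,0],[0,0.035,0,0,0],[0,0.035,0,0,0],[0,0.035,0,0,0]]' | grep -E "tool_pos"
python3 - <<'E'
from h import *
t=viewer.read_camera('top'); show('small',top(t,(318,170),.115)); show('big',top(t,(318,175),.09)); 
go((.3306,.3046,.23,-100.3)); print(arm.observe()['q'])
E
```

```text
tool_pos: [0.637, 0.0283, 0.0761]
wrist_force: [0.3, 0.3, -0.3]
gripper_width: 0.844
tool_pos: [0.636, 0.0281, 0.1862]
wrist_force: [1.3, 0.8, 0.5]
gripper_width: 1.001
tool_pos: [0.6182, 0.1686, 0.2164]
small rect [0.6367 0.029 ] mean [0.6369 0.0299] mm [37.9 36.8] ang 89.7 z 0.1152 193
big rect [0.6361 0.0269] mean [0.6293 0.0243] mm [57.9 57.3] ang 89.7 z 0.0898 207
turn 1.8930 (15.8 rows) shift mm [-303.8  -72.4  -14.6] (8.2 rows of 38)
[-49.49547195  30.03160011  43.13799948  94.76124684 -22.69398167
  64.25887537   8.02306219]
```

```bash
python3 - <<'E'
from h import *
go((.3306,.3046,.2,79.7))
E
python3 -m inch '[[0,0,0,0,-0.12],[0,0,0,0,-0.12],[0,0,0,0,-0.12],[0,0,0,0,-0.12],[0,0,0,0,-0.12]]' |head -2
python3 -m inch '[[0,0,0,0,-0.12],[0,0,0,0,-0.12],[0,0,0,0,-0.12],[0,0,0,0,-0.12],[0,0,0,0,-0.12]]' |head -2
python3 -m inch '[[0,0,0,0,-0.06],[0,0,0,0,0],[0,0,0,0,0]]'
python3 - <<'E'
from h import *
go((.3306,.3046,.2,79.7))
E
```

```text
turn -1.2486 (10.4 rows) shift mm [303.8  72.4  15.4] (8.2 rows of 38)
t: 31.93
tool_pos: [0.6185, 0.1669, 0.2159]
t: 32.35
tool_pos: [0.6185, 0.1668, 0.2159]
t: 32.6
tool_pos: [0.6185, 0.1668, 0.216]
eef_rot: [[-0.984, 0.18, -0.0], [0.18, 0.984, -0.0], [0.0, -0.0, -1.0]]
wrist_force: [-1.2, 0.1, 0.2]
gripper_width: 1.003
finger_force: 0.0
turn -0.0015 (0.0 rows) shift mm [308.   84.1  16. ] (8.4 rows of 38)
```

```bash
python3 -m inch '[[0,0.034,0.0093,0,0],[0,0.034,0.0093,0,0],[0,0.034,0.0093,0,0],[0,0.034,0.0093,0,0],[0,0.034,0.0093,0,0]]' |head -2
python3 -m inch '[[0,0.034,0.0093,0,0],[0,0.034,0.0093,0,0],[0,0.034,0.0093,0,0],[0,0.034,0.0093,0,0],[0,0,0,0,0]]' |head -2
python3 -m inch '[[0,0,0,0,0],[0,0,0,0,0],[0,0,0,0,0]]' | grep tool
python3 - <<'E'
from h import *
t=viewer.read_camera('top'); c=viewer.read_camera('wrist'); show('board w',top(c,(320,300),.13)); show('foot w',top(c,(320,300),.015)); cv2.imwrite('pics/k.png',c['pixels'])
go((.3306,.3046,.055,79.7))
E
```

```text
t: 33.02
tool_pos: [0.458, 0.2435, 0.2159]
t: 33.43
tool_pos: [0.3263, 0.3069, 0.2159]
tool_pos: [0.3335, 0.3034, 0.2162]
board w rect [0.3302 0.3051] mean [0.3302 0.305 ] mm [49.6 12.7] ang 79.6 z 0.1307 1508
foot w rect [0.4027 0.366 ] mean [0.4011 0.3653] mm [35.7 10.1] ang -74.9 z 0.0146 132
turn -0.0019 (0.0 rows) shift mm [  3.    0.7 161. ] (4.2 rows of 38)
```

View pics/k.png

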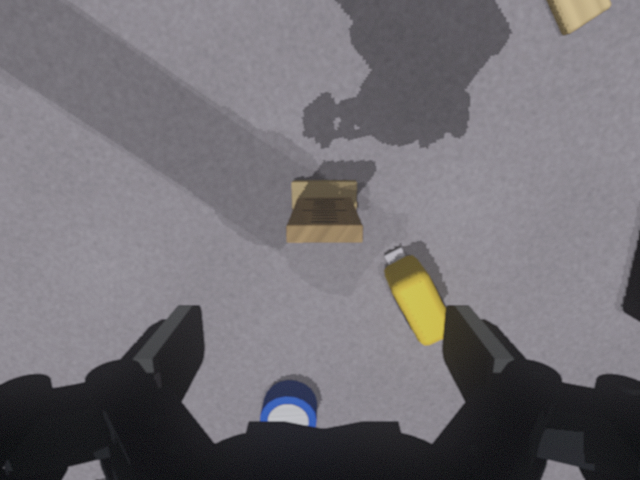

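The height board's top edge is at (325,235), centred between the fingers, with the tape at (418,300) clear. Descend and grip.

```bash
python3 -m inch '[[0,0.0023,0.0004,0.03,0],[0,0,0,0.03,0],[0,0,0,0.03,0],[0,0,0,0.03,0],[0,0,0,0.025,0]]' | grep -E "tool_pos|wrist|width"
python3 -m inch '[[0,0,0,0.016,0],[0,0,0,0,0],[1,0,0,0,0],[1,0,0,0,0],[1,0,0,0,0]]' 40| grep -E "tool_pos|wrist|width"
python3 -m inch '[[1,0,0,0,0],[1,0,0,0,0],[1,0,0,0,0],[1,0,0,-0.01,0],[1,0,0,-0.02,0]]'| grep -E "tool_pos|wrist|width"
python3 -m inch '[[1,0,0,-0.03,0],[1,0,0,-0.04,0],[1,0,0,-0.04,0],[1,0,0,0,0],[1,0,0,0,0]]'| grep -E "tool_pos|wrist|width"
python3 - <<'E'
from h import *
a=np.radians(7.42); M=np.array([.6356,.0278]); B=M+.0535*np.array([np.cos(a),np.sin(a)]); print('board target',B)
f=np.array([np.cos(a),np.sin(a)])
W=M+np.array([-np.sin(a),np.cos(a)])*.2
go((.58,.3,.2,97.42),(*(B+.06*f),.2,97.42),(*B,.2,97.42))
t=viewer.read_camera('top'); show('board',top(t,(203,290),arm.observe()['tool_pos'][2]+.075,tol=.008))
E
```

```text
tool_pos: [0.3306, 0.3038, 0.0692]
wrist_force: [-0.3, 0.4, -0.7]
gripper_width: 1.005
tool_pos: [0.3311, 0.3055, 0.0563]
wrist_force: [-0.1, -1.2, 0.1]
gripper_width: 0.602
tool_pos: [0.3289, 0.3036, 0.0846]
wrist_force: [0.0, 1.0, -1.8]
gripper_width: 0.579
tool_pos: [0.3309, 0.3061, 0.1978]
wrist_force: [1.4, 0.4, -3.3]
gripper_width: 0.582
board target [0.688652   0.03470908]
turn -0.3080 (2.6 rows) shift mm [-246.2  -38.2   -2.2] (6.6 rows of 38)
turn -0.0000 (0.0 rows) shift mm [-133.5 -277.1    0. ] (8.1 rows of 38)
turn -0.0000 (0.0 rows) shift mm [60.  0.  0.] (1.6 rows of 38)Traceback (most recent call last):
  File "<stdin>", line 6, in <module>
  File "h.py", line 12, in top
    i=min(ok,key=lambda i:np.hypot(*(ce[i]-seed)))
ValueError: min() iterable argument is empty
```

```bash
python3 -m inch '[[1,0,0,0,-0.1027],[1,0,0,0,-0.1027],[1,0,0,0,-0.1027],[1,-0.025,-0.0039,0,0],[1,-0.035,-0.0054,0,0]]' |head -2
python3 -m inch '[[1,-0.035,-0.0054,0,0],[1,-0.035,-0.0054,0,0],[1,-0.035,-0.0054,0,0],[1,-0.035,-0.0054,0,0],[1,-0.035,-0.0054,0,0]]' |head -2
python3 -m inch '[[1,-0.015,-0.025,0,0],[1,-0.016,-0.034,0,0],[1,-0.016,-0.034,0,0],[1,-0.016,-0.034,0,0],[1,-0.016,-0.034,0,0]]' |head -2
python3 -m inch '[[1,-0.016,-0.034,0,0],[1,-0.016,-0.034,0,0],[1,-0.016,-0.034,0,0],[1,0,-0.015,0,0],[1,0,0,0,0]]' |head -2
python3 -m inch '[[1,0,0,0,0],[1,0,0,0,0],[1,0,0,0,0],[1,0,0,0,0]]'
python3 - <<'E'
from h import *
go((.68865,.0347,.2,97.42))
c=viewer.read_camera('wrist');P,r,o=points(c); s=arm.observe(); R=np.array(s['eef_rot']); T=np.array(s['tool_pos']); L=(P-T)@R*1000
print(T,[(v,L[v,323].round(1)) for v in range(240,400,10)])
t=viewer.read_camera('top'); P=points(t)[0]; m=(P[...,2]>.14)&(P[...,2]<.17)&(P[...,0]>.55); 
if m.sum()>20: print(m.sum(),P[m].min(0),P[m].max(0))
E
```

```text
t: 35.92
tool_pos: [0.3875, 0.3031, 0.193]
t: 36.33
tool_pos: [0.5679, 0.2982, 0.1922]
t: 36.75
tool_pos: [0.6661, 0.1477, 0.192]
t: 37.17
tool_pos: [0.7288, 0.0317, 0.1919]
t: 37.5
tool_pos: [0.729, 0.0422, 0.1947]
eef_rot: [[-0.991, -0.132, -0.001], [-0.132, 0.991, 0.001], [0.001, 0.001, -1.0]]
wrist_force: [-0.6, 0.8, -1.5]
gripper_width: 0.579
finger_force: 42.6
turn 0.0026 (0.0 rows) shift mm [41.  -2.2 -5.3] (1.1 rows of 38)
[0.72920294 0.04184363 0.19492017] [(240, array([11.3,  0.1, 40. ])), (250, array([ 6.710e+01,  1.000e-01, -1.669e+02])), (260, array([ 6.3,  0.1, 20.9])), (270, array([6.5, 0.1, 5.5])), (280, array([ 5.9,  0.1, -5.5])), (290, array([  6.2,   0.1, -17.6])), (300, array([  6.2,   0.1, -27.5])), (310, array([  6. ,   0.1, -35.8])), (320, array([  6.5,   0.1, -44.7])), (330, array([  6.5,   0.1, -51.7])), (340, array([  6.2,   0.1, -57.4])), (350, array([  6.2,   0.1, -63.3])), (360, array([  6.3,   0.1, -68.8])), (370, array([  6.4,   0.1, -73.6])), (380, array([  3.4,   0.1, -73.7])), (390, array([  0.9,   0.1, -74.5]))]
191 [ 0.71127451 -0.5712839   0.14046652] [0.78254193 0.42425414 0.16978672]
```

```bash
python3 -m inch '[[1,0.02,-0.0015,0,0],[1,0.0205,0,0,0],[1,0,0,0.025,0],[1,0,0,0.025,0],[1,0,0,0,0]]' |head -2
python3 -m inch '[[1,0,0,0,0],[1,0,0,0,0],[1,0,0,0,0],[1,0,0,0,0],[1,0,0,0,0]]' | head -2
python3 - <<'E'
from h import *
go((.68865,.0347,.06,97.42))
E
```

```text
t: 38.02
tool_pos: [0.6866, 0.0341, 0.1408]
t: 38.43
tool_pos: [0.6902, 0.0331, 0.1462]
turn -0.0003 (0.0 rows) shift mm [ 1.4  1.8 86.2] (2.3 rows of 38)
```

```bash
python3 -m inch '[[1,0.0005,0.0012,0.02,0],[1,0,0,0.025,0],[1,0,0,0.022,0],[1,0,0,0.012,0],[1,0,0,0.005,0]]' | grep -E "tool_pos|wrist"
python3 -m inch '[[1,0,0,0,0],[1,0,0,0,0],[1,0,0,0,0]]' | grep -E "tool_pos|wrist"
python3 -m inch '[[1,0,0,0.0015,0],[1,0,0,0,0],[1,0,0,0,0]]' | grep -E "tool_pos|wrist"
```

```text
tool_pos: [0.6877, 0.0342, 0.0591]
wrist_force: [-0.7, -0.3, -2.1]
tool_pos: [0.6902, 0.0341, 0.0628]
wrist_force: [0.5, 0.6, -1.9]
tool_pos: [0.6893, 0.0343, 0.0602]
wrist_force: [-0.2, 0.3, -1.8]
```

```bash
python3 -m inch '[[1,0,0,0.002,0],[1,0,0,0,0],[1,0,0,0,0]]' | grep -E "tool_pos|wrist"
python3 -m inch '[[1,0,0,0.0015,0],[1,0,0,0,0],[1,0,0,0,0]]' | grep -E "tool_pos|wrist"
python3 -m inch '[[1,0,0,0.001,0],[1,0,0,0,0],[1,0,0,0,0]]' | grep -E "tool_pos|wrist"
```

```text
tool_pos: [0.6889, 0.0343, 0.0575]
wrist_force: [-0.1, 1.1, -2.0]
tool_pos: [0.6894, 0.0342, 0.0566]
wrist_force: [-0.4, -0.7, 1.8]
tool_pos: [0.6896, 0.0341, 0.0566]
wrist_force: [-2.0, -0.5, 7.4]
```

Contact; release and go straight up.

```bash
python3 -m inch '[[0.5,0,0,-0.0005,0],[0.3,0,0,0,0],[0.3,0,0,0,0],[0.1,0,0,0,0],[0,0,0,0,0]]' | grep -E "tool_pos|wrist|width"
python3 -m inch '[[0,0,0,0,0],[0,0,0,0,0],[0,0,0,-0.03,0],[0,0,0,-0.04,0],[0,0,0,-0.04,0]]' | grep -E "tool_pos|wrist|width"
python3 -m inch '[[0,0,0,-0.04,0],[0,0,0,-0.01,0],[0,0,-0.035,0,0],[0,0,-0.035,0,0],[0,0,-0.035,0,0]]' | grep -E "tool_pos|wrist|width"
python3 -m inch '[[0,0,-0.035,0,0],[0,0,-0.035,0,0],[0,0,-0.035,0,0],[0,0,-0.035,0,0],[0,0,0,0,0]]' | grep -E "tool_pos|wrist|width"
python3 - <<'E'
from h import *
t=viewer.read_camera('top'); s=viewer.read_camera('scene')
a=np.radians(7.42); M=np.array([.6356,.0278]); A=np.array([[np.cos(a),np.sin(a)],[-np.sin(a),np.cos(a)]])
for n,u,h in [('board',(318,150),.13),('foot',(318,155),.015),('small',(318,170),.115),('big',(318,175),.09),('jar',(447,295),.07),('tape',(176,265),.06),('offc',(457,160),.015)]:
    r=top(t,u,h); show(n,r); print('   rel mid',(A@(r[0]-M)*1000).round(1))
P,r,o=points(t); m=(abs(P[...,2]-.06)<.005)&(P[...,0]>.55)&(P[...,0]<.72)&(abs(P[...,1])<.25); X=P[m][:,:2]
print('bat ',cv2.minAreaRect((X*1000).astype('float32')))
cv2.imwrite('pics/z.png',np.hstack([cv2.resize(t['pixels'][100:260,220:440],(396,288)),cv2.resize(s['pixels'][120:380,220:480],(288,288))]))
E
```

```text
tool_pos: [0.6888, 0.0342, 0.0552]
wrist_force: [0.4, -0.1, 0.3]
gripper_width: 0.952
tool_pos: [0.6879, 0.0341, 0.1655]
wrist_force: [1.2, 0.1, 0.5]
gripper_width: 1.0
tool_pos: [0.7028, -0.0701, 0.2162]
wrist_force: [0.4, 0.1, -0.4]
gripper_width: 1.003
tool_pos: [0.7184, -0.22, 0.2154]
wrist_force: [-1.2, -2.3, 0.2]
gripper_width: 1.002
board rect [0.6882 0.0345] mean [0.6884 0.0355] mm [49.6 15.1] ang -84.9 z 0.1298 103
   rel mid [53.1 -0.1]
foot rect [0.6839 0.0611] mean [0.6825 0.0589] mm [22.1 21.9] ang 45.9 z 0.0155 32
   rel mid [52.2 26.8]
small rect [0.6373 0.0295] mean [0.6375 0.0297] mm [39.2 37.6] ang -44.3 z 0.1157 192
   rel mid [1.9 1.5]
big rect [0.6361 0.0269] mean [0.6299 0.0246] mm [57.9 57.3] ang 89.7 z 0.0901 199
   rel mid [ 0.4 -0.9]
jar rect [ 0.3588 -0.2777] mean [ 0.3594 -0.2779] mm [54.5 51.8] ang 89.8 z 0.0697 369
   rel mid [-313.9 -267.2]
tape rect [0.4325 0.374 ] mean [0.4328 0.3752] mm [68.8 36. ] ang 18.8 z 0.0595 344
   rel mid [-156.7  369.5]
offc rect [ 0.7071 -0.3375] mean [ 0.7065 -0.3398] mm [120.3  48.4] ang 82.7 z 0.015 661
   rel mid [  23.8 -371.5]
bat  ((646.9840087890625, 38.180931091308594), (73.85140228271484, 303.5126953125), 8.481086730957031)
```

View pics/z.png

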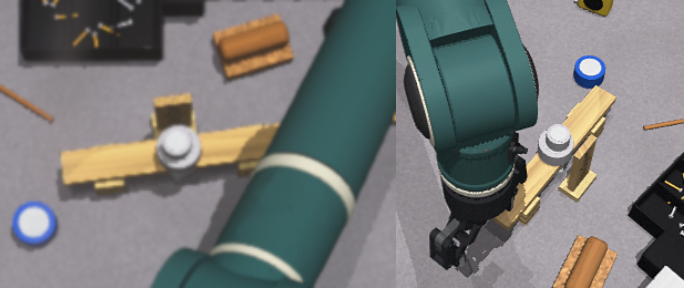

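Both views show the setup standing: the stacked weights at (178,143), and the board behind the batten at (172,115) with a visible gap. The arm is clear.

```bash
python3 -m inch '[[0,0,0,0,0],[0,0,0,0,0],[0,0,0,0,0],[0,0,0,0,0],[0,0,0,0,0]]' | head -1
python3 -c "
from bench import order
print(order.sign_off())"
```

```text
t: 42.28
the job is handed in; nothing more can be done
None
```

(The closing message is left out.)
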